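Put the stacked botanicals tubs away

TASK

The tubs of botanicals have been delivered in two stacks on the small cartons. Take the stacks apart and stand every tub upright on the mat that has the colour of its lid, wholly on the mat. Do not tip a tub over on the way, and leave the bottle and the roll of tape where they are.

Things in the scene. Friction and masses are not known exactly. Their poses are not given: they have to be found in the camera images.
- tub_green: Large round white tub, closed, with a flat green lid; one rigid body, 60 mm diameter, 60 mm high (the lid is the top 14 mm; the white wall below it is 58 mm across), 0.15 to 0.31 kg. Origin: centre of the underside; z up. At the start it stands on a fixed brown carton 90 mm square and 30 mm high, one tub to each of two such cartons, with a small tub on its lid so that only the outer ring of its green lid shows from above.
- tub_orange: Large round white tub, closed, with a flat orange lid; one rigid body, 60 mm diameter, 60 mm high (the lid is the top 14 mm; the white wall below it is 58 mm across), 0.15 to 0.31 kg. Origin: centre of the underside; z up. At the start it stands on a fixed brown carton 90 mm square and 30 mm high, one tub to each of two such cartons, with a small tub on its lid so that only the outer ring of its orange lid shows from above.
- tub_blue: Small round white tub, closed, with a flat blue lid; one rigid body, 42 mm diameter, 50 mm high (the lid is the top 14 mm; the white wall below it is 40 mm across), 0.07 to 0.14 kg. Origin: centre of the underside; z up. At the start it stands loose on the lid of one of the two large tubs (either one).
- tub_black: Small round white tub, closed, with a flat black lid; one rigid body, 42 mm diameter, 50 mm high (the lid is the top 14 mm; the white wall below it is 40 mm across), 0.07 to 0.14 kg. Origin: centre of the underside; z up. At the start it stands loose on the lid of one of the two large tubs (either one).
- mat_green: Flat round green shelf mat, 90 mm diameter, 4 mm thick, fixed on the white board: the place of the large tub with the green lid. Origin: centre of its underside.
- mat_orange: Flat round orange shelf mat, 90 mm diameter, 4 mm thick, fixed on the white board: the place of the large tub with the orange lid. Origin: centre of its underside.
- mat_blue: Flat round blue shelf mat, 72 mm diameter, 4 mm thick, fixed on the white board: the place of the small tub with the blue lid. Origin: centre of its underside.
- mat_black: Flat round black shelf mat, 72 mm diameter, 4 mm thick, fixed on the white board: the place of the small tub with the black lid. Origin: centre of its underside.
- bottle: Bystander: amber glass bottle with a white cap, 60 mm diameter, 130 mm high, 0.3 kg, standing loose among the mats. Origin: centre of its underside.
- tape_roll: Bystander: roll of brown packing tape lying flat and loose, 90 mm outside and 66 mm inside diameter, 48 mm high, 0.25 kg. Origin: centre of its underside.
Things that resemble listed ones, but are neither listed nor needed, are in the scene too. There is more than one size of the mat_blue; the one meant has the size given above. What is shaped like the tub_blue but yellow is not meant.

How it is judged:
By the outcome, as a careful person would: the job done as asked, in the order asked, and still so for the second after the job is handed in, with the robot touching nothing.
It also fails if it takes over 112 s, if anything falls off the work surface, if the arm or the gripper's body presses on something with over 40 N, if the wrist force passes 120 N, or if a joint passes its speed limit or range.

ROBOT

A 7-joint arm with a two-finger parallel gripper is mounted at the origin on the work surface. World frame = base frame: x ahead of the robot, y to its left, z up, the work surface at z = 0. Lengths are in m, angles in rad, forces in N, time in s.
With the tool pointing down it reaches from about 0.425 to 0.925 m from the base axis. Payload 6.8 kg.
Tool frame: the origin (TCP) lies at the very end of the fingers, on their centre line; the grasp point (between the pads) lies 19 mm behind it; z points along the fingers, y is the direction in which the jaws open and shut (so a half turn about z gives the same grasp; the last joint's range is limited). The gripper opens to 85 mm and grips with 20 to 120 N. Pads are 22 mm wide; open, the fingers measure 114 mm over their backs; the gripper's body (76 mm by 85 mm) begins 54 mm behind the grasp point. The pads swing forward as they close: fully open they stand 13 mm farther back than shut.
Start: joints at [-1.381, 0.477, 0.022, 1.555, -0.011, 1.109, -0.083], TCP at [0.198, 0.645, 0.231] pointing down, gripper open.
Joint ranges: [-2.96, 2.96], [-0.34, 2.1], [-1.41, 1.46], [0.24, 2.44], [-1.37, 4.51], [0.17, 1.92], [-2.96, 2.96]. Speed limits (rad/s): [2.39, 2.39, 3.14, 3.14, 3.14, 3.14, 3.14].

INTERFACE

Orientations are given as a rotation vector (axis times angle).
In Python, from bench import monitor, viewer, job gives the robot as it stands. The module is installed in compiled form; this text tells all that it offers.
- The arm moves only by the tool drive_tool, never from a script. Its argument "commands" is a list of rows, each an object with "linear": the shift along the tool's x, y, z in m, a list of three; "dr": the turn, a rotation vector about the tool's x, y, z in degrees, a list of three; "jaw": the closure, from 0 (fully open) to 1 (shut). A call has 1 to 8 rows; each row shifts and turns the pose as measured when the row begins, along the tool's axes as they then stand; what a row does not reach is not made up. A row lasts 1/8 s, in which the tool goes at most 62.5 mm and 10.7 degrees, less where a joint would pass 70% of its speed; a pose out of reach is approached as far as the arm can. A call is refused whole if a number of a shift passes 0.0625 or a number of a turn 10.7, either way. A call with a gripper value outside its range is refused whole. The fingers move at their own pace and stop on an object; "force" is the grip in N (left out, the last holds). Time passes only in rows, so rows that do not move let the fingers close. It gives the time, the measured TCP pose, the force and the opening at its end, in the units of the state.
- monitor.get_obs(): the state, without advancing time (a new reading comes with each control period).
- viewer.grab_frame(name): name is "side" or "top"; returns the picture (400x640x3 uint8, red, green, blue); there is no depth.
- viewer.calibration(name): a dict with "K" (3x3 intrinsics, pixels), "k1" (the pictures are not rectified: a ray, as slopes to the right and down, at radius r is drawn at 1 + k1 r^2 times it, then the intrinsics apply), "R" (3x3) and "t" (3): a world point X has camera coordinates R X + t. Camera axes: x right, y down, z forward; pixel columns grow to the right and rows downward; lengths in m; the calibration is good to about 2 mm. A picture is of the moment at which its call begins. calibration takes no time and is no camera call.
- job.hand_in(): hands the job in, once; it reports no verdict.
The state is a dict: "clock": time; "joints": joint angles; "qvel": joint speeds; "tau": joint torques, N m; "tcp_pos": TCP position; "orientation": TCP orientation; "contact_force": force on the tool from outside, world axes, zero at the start; "moment": the same for the moment, N m; "grip_width": finger opening in m.
Only numpy, scipy, OpenCV 4.12 (cv2) and the standard library are available. Lean on these libraries where they do the work, as an engineer would, in place of code of your own. Each camera call takes 0.05 s, during which the arm holds its last target.

## Working session

There is one attempt and no reset: what is moved stays moved. The work goes in short steps, Python scripts to look and compute and a tool call to move; the robot and the scene stay as the last step left them, time stands still between calls to the robot, and variables do not carry over. Pictures are saved under pics/ and viewed, and the job is handed in when it is done.

Besides the shell and the picture viewer there is one more tool, called after "Request:" as name(argument=value, ...), one argument or row to a line, values as JSON. drive_tool: Moves the arm, as the interface text tells. Its arguments: {"type":"object","properties":{"commands":{"type":"array"},"force":{"type":"number"}},"required":["commands"]}

```bash
mkdir -p pics
python3 - <<'E'
from bench import monitor, viewer, job
import cv2
for n in("side","top"):
    im=viewer.grab_frame(n); cv2.imwrite(f"pics/{n}0.png",im[:,:,::-1]); print(viewer.calibration(n))
print(monitor.get_obs())
E
```

```text
{'K': array([[427.56717592,   0.        , 316.28065025],
       [  0.        , 427.56717592, 201.35960525],
       [  0.        ,   0.        ,   1.        ]]), 'k1': -0.07205270841013141, 'R': array([[-0.95589244, -0.29354718,  0.00998481],
       [-0.18011971,  0.55900281, -0.80936565],
       [ 0.23200547, -0.77546496, -0.58722019]]), 't': array([0.51251176, 0.17461818, 0.89768486])}
{'K': array([[400.97878255,   0.        , 313.64638849],
       [  0.        , 400.97878255, 196.48370513],
       [  0.        ,   0.        ,   1.        ]]), 'k1': -0.060713736273735365, 'R': array([[-0.0278964 , -0.99946506, -0.01707018],
       [-0.99391701,  0.02955353, -0.10609226],
       [ 0.10653999,  0.01400675, -0.99420976]]), 't': array([-0.02826633,  0.54290723,  0.89402281])}
{'clock': 0.1, 'joints': array([-1.3810895 ,  0.4777373 ,  0.02237609,  1.556311  , -0.01152929,
        1.10931416, -0.08307558]), 'qvel': array([ 1.34425129e-03, -1.12066464e-03, -8.01141516e-05, -1.12489337e-03,
       -1.46740558e-03, -3.83914387e-04,  1.27956330e-03]), 'tau': array([ 4.15622868e-03, -5.97762001e+01,  1.61346562e+00, -2.81952006e+01,
        1.28868016e-02,  4.96208319e-03,  3.44704574e-05]), 'tcp_pos': array([0.19793012, 0.64478606, 0.23042782]), 'orientation': array([-4.66043586e-01, -3.10669439e+00,  2.56940080e-03]), 'contact_force': array([-0.23015338, -0.03917937,  0.59729908]), 'moment': array([-0.02197686,  0.02441911,  0.04555254]), 'grip_width': 0.08527914114054687}
```

View pics/side0.png

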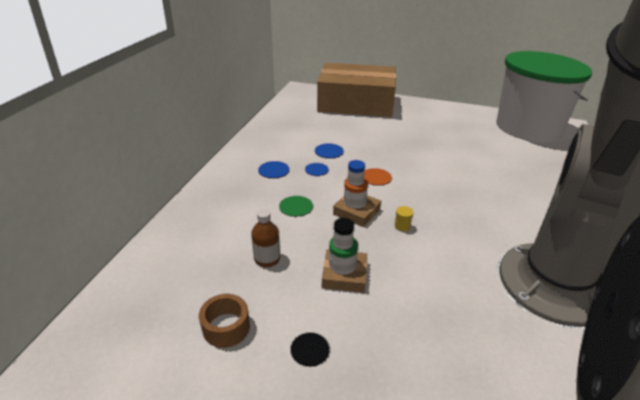

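View pics/top0.png

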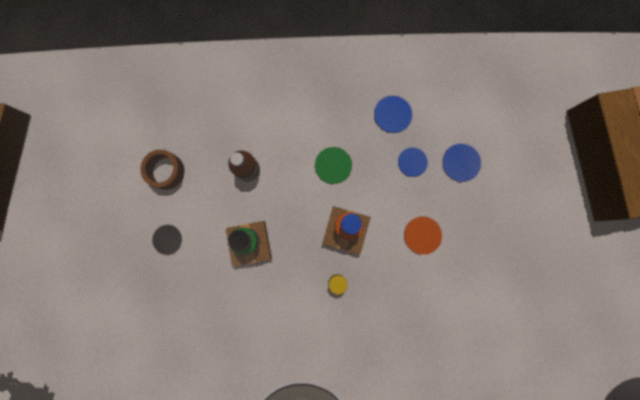

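The side picture shows the two stacks: blue on orange at (357,185) and black on green at (344,250). The bottle is at (265,240) and the tape at (224,320). In the top picture the blue mats are candidates at (393,114), (413,162) and (462,162). The yellow tub at (338,285) is a decoy. Next I'll measure sizes.

```bash
cat > h.py <<'E'
import numpy as np, cv2
from bench import monitor, viewer
def ray(n,px):
    c=viewer.calibration(n);K=c["K"];D=np.array([c["k1"],0,0,0,0.])
    u=cv2.undistortPoints(np.array(px,float).reshape(-1,1,2),K,D,criteria=(3,50,1e-10)).reshape(-1,2)
    d=np.c_[u,np.ones(len(u))]@c["R"]
    o=-c["R"].T@c["t"]
    return o,d
def onplane(n,px,z):
    o,d=ray(n,px); return o+d*((z-o[2])/d[:,2])[:,None]
def proj(n,X):
    c=viewer.calibration(n);X=np.array(X,float).reshape(-1,3)
    return cv2.projectPoints(X,cv2.Rodrigues(c["R"])[0],c["t"],c["K"],np.array([c["k1"],0,0,0,0.]))[0].reshape(-1,2)
def blobs(im,lo,hi,amin=40):
    hsv=cv2.cvtColor(im,cv2.COLOR_RGB2HSV)
    m=cv2.inRange(hsv,np.array(lo),np.array(hi))
    cs,_=cv2.findContours(m,cv2.RETR_EXTERNAL,cv2.CHAIN_APPROX_NONE)
    return [c.reshape(-1,2) for c in cs if cv2.contourArea(c)>amin]
def circ(P):
    # algebraic circle fit
    A=np.c_[2*P[:,:2],np.ones(len(P))];b=(P[:,:2]**2).sum(1)
    s=np.linalg.lstsq(A,b,rcond=None)[0]; return s[0],s[1],2*np.sqrt(s[2]+s[0]**2+s[1]**2)
COL=dict(blue=((100,120,50),(130,255,255)),green=((45,80,30),(85,255,255)),orange=((3,170,120),(14,255,255)),yellow=((20,120,80),(35,255,255)),dark=((0,0,0),(180,255,75)))
E
python3 - <<'E'
from h import *
for n in("top","side"):
    im=cv2.imread(f"pics/{n}0.png")[:,:,::-1].copy()
    for k,(lo,hi) in COL.items():
        for c in blobs(im,lo,hi):
            if len(c)>400: continue
            for z in (.004,.14):
                print(n,k,c.mean(0).round(1),"z",z,np.array(circ(onplane(n,c,z))).round(4))
E
python3 - <<'E'
import cv2
a=cv2.imread("pics/top0.png")[80:300,130:500]
cv2.imwrite("pics/c0.png",cv2.resize(a,None,fx=2.1,fy=2.1,interpolation=3))
E
```

```text
Traceback (most recent call last):
  File "h.py", line 10, in onplane
    o,d=ray(n,px); return o+d*((z-o[2])/d[:,2])[:,None]
        ~~~^^^^^^
  File "h.py", line 5, in ray
    u=cv2.undistortPoints(np.array(px,float).reshape(-1,1,2),K,D,criteria=(3,50,1e-10)).reshape(-1,2)
      ~~~~~~~~~~~~~~~~~~~^^^^^^^^^^^^^^^^^^^^^^^^^^^^^^^^^^^^^^^^^^^^^^^^^^^^^^^^^^^^^^
cv2.error: OpenCV(4.12.0) :-1: error: (-5:Bad argument) in function 'undistortPoints'
> Overload resolution failed:
>  - undistortPoints() got an unexpected keyword argument 'criteria'
>  - undistortPoints() got an unexpected keyword argument 'criteria'
```

View pics/c0.png

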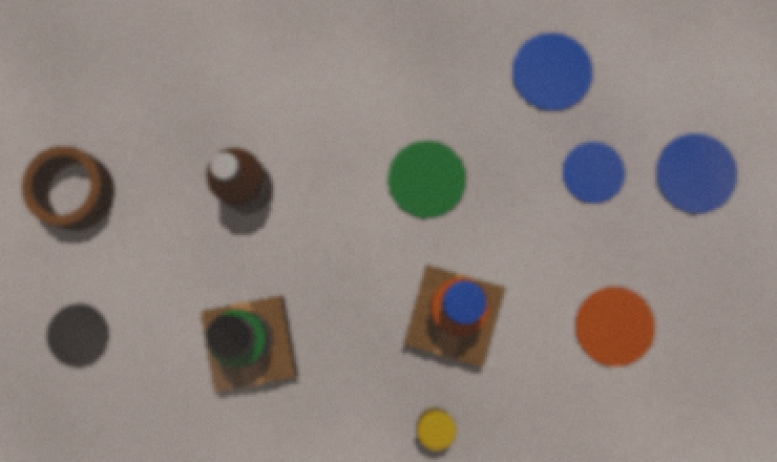

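The crop shows three blue discs. The middle one (original pixel (413,162)) is visibly smaller than the other two, so it fits the 72 mm mat. Next I'll get its size in mm.

```bash
sed -i 's/cv2.undistortPoints(\(.*\),criteria=(3,50,1e-10))/cv2.undistortPoints(\1)/' h.py
python3 - <<'E'
from h import *
for n in("top","side"):
    print(n,ray(n,[[1,1]])[0])
    im=cv2.imread(f"pics/{n}0.png")[:,:,::-1].copy()
    for k,(lo,hi) in COL.items():
        for c in blobs(im,lo,hi):
            if len(c)>400: continue
            print(n,k,c.mean(0).round(1),*[np.array(circ(onplane(n,c,z))).round(4) for z in(.004,.14)])
E
```

```text
top [ 0.44356702 -0.05681839  0.94596194]
top blue [351.1 223.8] [ 0.4776 -0.1292  0.0429] [ 0.4726 -0.1187  0.0367]
top blue [412.2 161.8] [ 0.6205 -0.2809  0.0642] [ 0.595  -0.2486  0.0549]
top blue [461.1 162.2] [ 0.6173 -0.3977  0.0833] [ 0.5922 -0.3485  0.0713]
top blue [392.7 113.8] [ 0.7402 -0.2402  0.0862] [ 0.6974 -0.2137  0.0738]
top green [248.8 237. ] [0.4464 0.1237 0.0528] [0.446  0.0976 0.0452]
top green [333. 165.] [ 0.619  -0.0917  0.0838] [ 0.5937 -0.0867  0.0717]
top orange [422.6 235.2] [ 0.4463 -0.2957  0.0819] [ 0.4459 -0.2612  0.0701]
top orange [339.4 221.2] [ 0.4784 -0.1174  0.0454] [ 0.4734 -0.1086  0.0389]
top yellow [337.4 284.3] [ 0.3385 -0.093   0.0424] [ 0.3537 -0.0877  0.0362]
top dark [625.9 391.4] [ 0.064  -0.7603  0.0668] [ 0.1188 -0.6587  0.0572]
top dark [ 23.8 389.7] [0.1108 0.6581 0.0964] [0.1588 0.5549 0.0824]
top dark [247.  244.7] [0.4368 0.1255 0.0674] [0.4378 0.0992 0.0577]
top dark [344.9 238.5] [ 0.4425 -0.1145  0.0474] [ 0.4426 -0.1061  0.0405]
top dark [166.7 239.3] [0.4528 0.308  0.0649] [0.4515 0.2553 0.0555]
top dark [173.8 177.6] [0.
[... 1126 characters left out ...]
.  333.8] [0.6119 0.3185 0.0698] [0.5502 0.4073 0.0554]
side dark [222.1 309.3] [0.6431 0.2792 0.056 ] [0.5751 0.3761 0.0444]
side dark [343.7 285.8] [0.4328 0.1437 0.0563] [0.4081 0.2685 0.0447]
side dark [355.2 273.4] [0.4178 0.1024 0.0289] [0.3962 0.2358 0.0229]
side dark [268.6 262.3] [0.6121 0.1181 0.0442] [0.5504 0.2483 0.0351]
side dark [345.6 251.1] [0.4612 0.0314 0.0552] [0.4307 0.1794 0.0439]
side dark [267.3 235.9] [0.648  0.0429 0.0665] [0.5789 0.1885 0.0528]
side dark [354.3 219.1] [ 0.4597 -0.081   0.1018] [0.4294 0.0902 0.0808]
side dark [353.5  99.5] [ 0.6333 -0.8411  0.3115] [ 0.5672 -0.5131  0.2473]
side dark [544.8  76. ] [-0.1622 -1.4974  0.3106] [-0.0642 -1.034   0.2465]
```

Run:
```python
import cv2,numpy as np
t=cv2.imread("pics/top0.png");s=cv2.imread("pics/side0.png")
def cr(a,x,y,w=66,h=50): return cv2.resize(a[y-h//2:y+h//2,x-w//2:x+w//2],(396,300),interpolation=3)
out=np.vstack([np.hstack([cr(t,248,242),cr(t,346,230)]),np.hstack([cr(s,344,245),cr(s,357,187)])])
out=np.clip(out.astype(float)*1.6,0,255).astype(np.uint8)
cv2.imwrite("pics/c1.png",out)
```

```text
(no output)
```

View pics/c1.png

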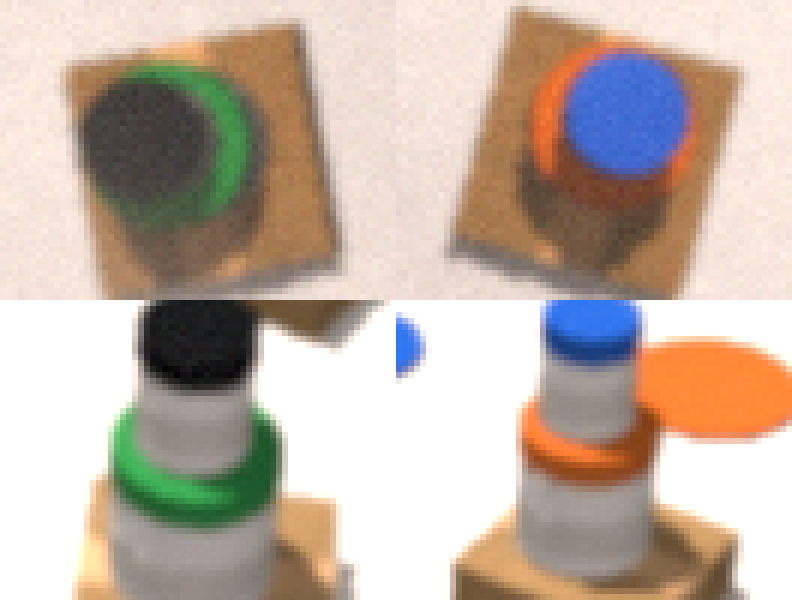

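Crop: the black lid is at top pixel (239.4,239.9) and the green ring is centred at (243.3,241.1). The blue lid is at (351.6,224.0) and the orange ring is centred at (348.8,225.6).

Run:
```python
from h import *
for k,p,z in(("black",(239.4,239.9),.14),("green",(243.3,241.1),.09),("blue",(351.6,224.),.14),("orange",(348.8,225.6),.09)):
    X=onplane("top",[p],z);print(k,X.round(4),"side px",proj("side",X).round(1))
for k,p,h in(("bottle",(237,159),.13),("yellow",(338,285),.05),("tape",(159,168),.048)): print(k,onplane("top",[p],h).round(3))
im=cv2.imread("pics/side0.png")[:,:,::-1].copy()
hsv=cv2.cvtColor(im,cv2.COLOR_RGB2HSV); a=im[215:245,325:365].max(2)
m=(a<40).astype(np.uint8);ys,xs=np.nonzero(m);print("dark black lid side x",xs.min()+325,xs.max()+325,"y",ys.min()+215,ys.max()+215)
for k in("blue","orange","green"):
    for c in blobs(im,*COL[k]): print(k,c.min(0),c.max(0))
# reference silhouettes
def sil(x,y,r,z0,z1):
    t=np.linspace(0,6.28,60);P=np.r_[[ [x+r*np.cos(a),y+r*np.sin(a),z] for a in t for z in(z0,z1)]]
    q=proj("side",P);return q.min(0).round(1),q.max(0).round(1)
for k,p,z,r in(("black",(239.4,239.9),.14,.021),("green",(243.3,241.1),.09,.03),("blue",(351.6,224.),.14,.021),("orange",(348.8,225.6),.09,.03)):
    X=onplane("top",[p],z)[0];print(k,sil(X[0],X[1],r,z-.014,z))
from scipy.spatial.transform import Rotation as R
print(R.from_rotvec(monitor.get_obs()["orientation"]).as_matrix().round(4))
```

```text
black [[0.4466 0.1062 0.14  ]] side px [[344.8 221.9]]
green [[0.444 0.108 0.09 ]] side px [[344.6 242. ]]
blue [[ 0.4722 -0.12    0.14  ]] side px [[357.3 163.3]]
orange [[ 0.4707 -0.1178  0.09  ]] side px [[356.3 181.4]]
bottle [[0.614 0.112 0.13 ]]
yellow [[ 0.342 -0.092  0.05 ]]
tape [[0.616 0.311 0.048]]
dark black lid side x 335 353 y 218 234
blue [306 164] [327 174]
blue [259 162] [288 177]
blue [349 161] [363 171]
blue [316 144] [342 157]
orange [365 169] [390 183]
green [330 239] [356 257]
green [280 196] [312 215]
green [506  51] [591  82]
black (array([333.8, 215.3]), array([355.5, 234.3]))
green (array([329.6, 232.4]), array([359.4, 257.3]))
blue (array([348.2, 158.8]), array([366.1, 172.9]))
orange (array([343.8, 174.8]), array([368.6, 193.1]))
[[-9.560e-01  2.934e-01 -4.000e-04]
 [ 2.934e-01  9.560e-01 -1.600e-03]
 [-1.000e-04 -1.600e-03 -1.000e+00]]
```

Stacks, from both views: black/green at about (0.447, 0.106), blue/orange at about (0.474,-0.118). Mats: black (0.453,0.310), blue 72 mm (0.621,-0.279), green (0.619,-0.090), orange (0.4455,-0.294). First move: align the tool yaw with the world axes.

Request:
drive_tool(
  commands=[
    {"linear": [0, 0, 0], "dr": [0, 0, -8.5], "jaw": 0},
    {"linear": [0, 0, 0], "dr": [0, 0, -8.5], "jaw": 0},
    {"linear": [0, 0, 0], "dr": [0, 0, 0], "jaw": 0},
  ],
  force=40,
)

```text
clock: 0.48
tcp_pos: [0.1976, 0.6437, 0.2286]
orientation: [0.01, -3.14, 0.008]
contact_force: [0.7, -0.3, -1.4]
grip_width: 0.0856
```

```bash
cat > st.py <<'E'
import sys
from h import *
from scipy.spatial.transform import Rotation as R
o=monitor.get_obs();M=R.from_rotvec(o["orientation"])
Z=R.from_matrix([[-1,0,0],[0,1,0],[0,0,-1]])
print("t",round(o["clock"],2),"p",o["tcp_pos"].round(4),"w",round(o["grip_width"],4),"F",o["contact_force"].round(1),"yawfix dr",np.degrees((M.inv()*Z).as_rotvec()).round(2))
if len(sys.argv)>3:
    d=np.array(list(map(float,sys.argv[1:4])))-o["tcp_pos"]; print("tool shift",M.inv().apply(d).round(4))
E
python3 st.py .447 .106 .231
```

```text
t 0.47 p [0.1976 0.6437 0.2286] w 0.0856 F [ 0.7 -0.3 -1.4] yawfix dr [-0.28 -0.06  0.36]
tool shift [-0.2461 -0.5393 -0.    ]
```

Request:
drive_tool(
  commands=[
    {"linear": [-0.027, -0.059, 0], "dr": [-0.3, 0, 0.4], "jaw": 0},
    {"linear": [-0.027, -0.059, 0], "dr": [0, 0, 0], "jaw": 0},
    {"linear": [-0.027, -0.059, 0], "dr": [0, 0, 0], "jaw": 0},
    {"linear": [-0.027, -0.059, 0], "dr": [0, 0, 0], "jaw": 0},
    {"linear": [-0.027, -0.059, 0], "dr": [0, 0, 0], "jaw": 0},
    {"linear": [-0.027, -0.059, 0], "dr": [0, 0, 0], "jaw": 0},
    {"linear": [-0.027, -0.059, 0], "dr": [0, 0, 0], "jaw": 0},
    {"linear": [0, 0, 0], "dr": [0, 0, 0], "jaw": 0},
  ],
)

```text
clock: 1.48
tcp_pos: [0.3765, 0.2389, 0.2263]
orientation: [-0.048, -3.138, -0.003]
contact_force: [0.4, 1.1, 0.9]
grip_width: 0.0853
```

```bash
python3 st.py .447 .106 .19
```

```text
t 1.48 p [0.3765 0.2389 0.2263] w 0.0853 F [0.4 1.1 0.9] yawfix dr [ 0.12 -0.16 -1.77]
tool shift [-0.0747 -0.1308  0.0358]
```

Request:
drive_tool(
  commands=[
    {"linear": [-0.02, -0.035, 0.008], "dr": [0.1, -0.1, -1.7], "jaw": 0},
    {"linear": [-0.02, -0.035, 0.008], "dr": [0, 0, 0], "jaw": 0},
    {"linear": [-0.02, -0.035, 0.01], "dr": [0, 0, 0], "jaw": 0},
    {"linear": [-0.014, -0.025, 0.01], "dr": [0, 0, 0], "jaw": 0},
    {"linear": [0, 0, 0], "dr": [0, 0, 0], "jaw": 0},
    {"linear": [0, 0, 0], "dr": [0, 0, 0], "jaw": 0},
  ],
)

```text
clock: 2.22
tcp_pos: [0.4507, 0.1103, 0.1896]
orientation: [0.016, 3.141, 0.007]
contact_force: [0.3, 0.6, 0.4]
grip_width: 0.0853
```

```bash
python3 st.py .447 .106 .111
```

```text
t 2.23 p [0.4507 0.1103 0.1896] w 0.0853 F [0.3 0.6 0.4] yawfix dr [ 0.26  0.03 -0.6 ]
tool shift [ 0.0037 -0.0047  0.0786]
```

Request:
drive_tool(
  commands=[
    {"linear": [0.003, -0.004, 0.01], "dr": [0.2, 0, -0.6], "jaw": 0},
    {"linear": [0, 0, 0.02], "dr": [0, 0, 0], "jaw": 0},
    {"linear": [0, 0, 0.02], "dr": [0, 0, 0], "jaw": 0},
    {"linear": [0, 0, 0.018], "dr": [0, 0, 0], "jaw": 0},
    {"linear": [0, 0, 0.01], "dr": [0, 0, 0], "jaw": 0},
    {"linear": [0, 0, 0], "dr": [0, 0, 0], "jaw": 0},
    {"linear": [0, 0, 0], "dr": [0, 0, 0], "jaw": 0},
  ],
)

```text
clock: 3.1
tcp_pos: [0.445, 0.1124, 0.1088]
orientation: [-0.016, 3.14, 0.005]
contact_force: [0.5, 0.3, -1.1]
grip_width: 0.0854
```

```bash
python3 st.py .447 .106 .111
python3 - <<'E'
from h import *
t=viewer.grab_frame("top");s=viewer.grab_frame("side")
out=np.hstack([cv2.resize(t[170:300,180:310],(390,390)),cv2.resize(s[150:300,270:420],(390,390))])
cv2.imwrite("pics/g1.png",out[:,:,::-1])
E
```

```text
t 3.1 p [0.445  0.1124 0.1088] w 0.0854 F [ 0.5  0.3 -1.1] yawfix dr [0.19 0.07 0.6 ]
tool shift [-0.002  -0.0064 -0.0022]
```

View pics/g1.png

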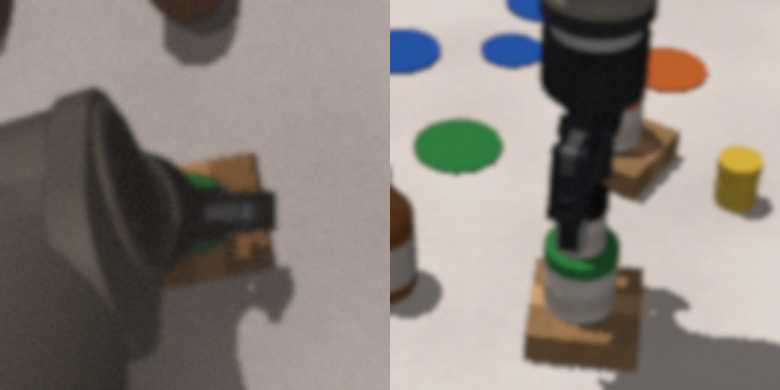

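Run:
```python
from h import *
for y in(.15,.155,.16): print((proj("side",[.445,y,.109])-[270,150])*2.6+[390,0], proj("side",[.445,y,.122]).round(1))
print((proj("side",[.447,.106,.11])-[270,150])*2.6+[390,0])
```

```text
[[570.13773372 255.45522108]] [[339.6 243.2]]
[[568.42301802 259.82779411]] [[338.9 244.8]]
[[566.69197565 264.24127915]] [[338.2 246.5]]
[[582.09705401 217.15551876]]
```

The picture shows the fingers straddling the black tub, and the projections agree with that. I'll centre the tool and close.

Request:
drive_tool(
  commands=[
    {"linear": [-0.002, -0.006, -0.002], "dr": [0.2, 0, 0.6], "jaw": 0},
    {"linear": [0, 0, 0], "dr": [0, 0, 0], "jaw": 0},
    {"linear": [0, 0, 0], "dr": [0, 0, 0], "jaw": 1},
    {"linear": [0, 0, 0], "dr": [0, 0, 0], "jaw": 1},
    {"linear": [0, 0, 0], "dr": [0, 0, 0], "jaw": 1},
    {"linear": [0, 0, 0], "dr": [0, 0, 0], "jaw": 1},
    {"linear": [0, 0, 0], "dr": [0, 0, 0], "jaw": 1},
    {"linear": [0, 0, 0], "dr": [0, 0, 0], "jaw": 1},
  ],
  force=30,
)

```text
clock: 4.2
tcp_pos: [0.4485, 0.1064, 0.1124]
orientation: [0.002, 3.137, 0.002]
contact_force: [0.6, -0.2, 0.4]
grip_width: 0.0409
```

```bash
python3 st.py .447 .106 .15
```

```text
t 4.2 p [0.4485 0.1064 0.1124] w 0.0409 F [ 0.6 -0.2  0.4] yawfix dr [ 0.07  0.24 -0.07]
tool shift [ 0.0013 -0.0003 -0.0376]
```

Gripped at 41 mm. Lifting.

Request:
drive_tool(
  commands=[
    {"linear": [0, 0, -0.01], "dr": [0, 0, 0], "jaw": 1},
    {"linear": [0, 0, -0.02], "dr": [0, 0, 0], "jaw": 1},
    {"linear": [0, 0, -0.02], "dr": [0, 0, 0], "jaw": 1},
    {"linear": [0, 0.02, -0.01], "dr": [0, 0, 0], "jaw": 1},
    {"linear": [0, 0.035, 0], "dr": [0, 0, 0], "jaw": 1},
    {"linear": [0, 0.035, 0], "dr": [0, 0, 0], "jaw": 1},
    {"linear": [0, 0.035, 0], "dr": [0, 0, 0], "jaw": 1},
    {"linear": [0, 0.035, 0], "dr": [0, 0, 0], "jaw": 1},
  ],
)

```text
clock: 5.2
tcp_pos: [0.4487, 0.266, 0.178]
orientation: [0.016, 3.137, -0.0]
contact_force: [0.6, -0.6, -1.6]
grip_width: 0.0406
```

```bash
python3 st.py .453 .310 .1
```

```text
t 5.2 p [0.4487 0.266  0.178 ] w 0.0406 F [ 0.6 -0.6 -1.6] yawfix dr [-0.01  0.24 -0.57]
tool shift [-0.0035  0.0441  0.078 ]
```

Request:
drive_tool(
  commands=[
    {"linear": [-0.002, 0.02, 0.01], "dr": [0, 0, -0.5], "jaw": 1},
    {"linear": [-0.001, 0.02, 0.02], "dr": [0, 0, 0], "jaw": 1},
    {"linear": [0, 0.003, 0.02], "dr": [0, 0, 0], "jaw": 1},
    {"linear": [0, 0, 0.02], "dr": [0, 0, 0], "jaw": 1},
    {"linear": [0, 0, 0.02], "dr": [0, 0, 0], "jaw": 1},
    {"linear": [0, 0, 0.02], "dr": [0, 0, 0], "jaw": 1},
    {"linear": [0, 0, 0.01], "dr": [0, 0, 0], "jaw": 1},
    {"linear": [0, 0, 0], "dr": [0, 0, 0], "jaw": 1},
  ],
)

```text
clock: 6.2
tcp_pos: [0.4529, 0.3082, 0.0522]
orientation: [-0.003, 3.139, -0.008]
contact_force: [-0.7, -0.7, -0.0]
grip_width: 0.041
```

```bash
python3 st.py .453 .310 .027
python3 - <<'E'
from h import *
t=viewer.grab_frame("top");s=viewer.grab_frame("side")
out=np.hstack([cv2.resize(t[170:300,100:230],(390,390)),cv2.resize(s[250:400,235:385],(390,390))])
cv2.imwrite("pics/g2.png",out[:,:,::-1])
E
```

```text
t 6.2 p [0.4529 0.3082 0.0522] w 0.041 F [-0.7 -0.7 -0. ] yawfix dr [-0.29  0.17  0.1 ]
tool shift [-0.      0.0019  0.0252]
```

View pics/g2.png

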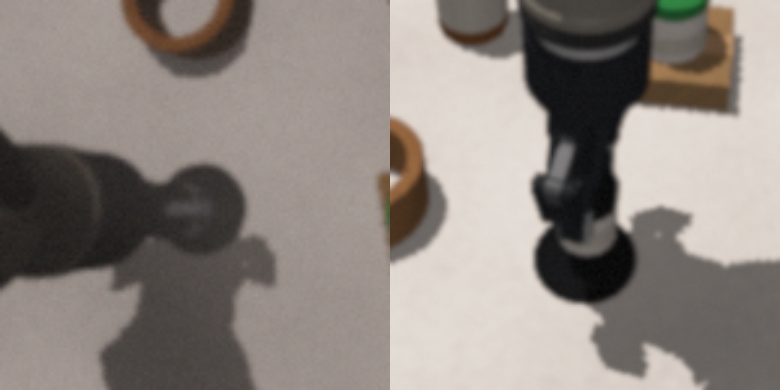

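The black tub hangs over the centre of the black mat. I'll lower it slowly and watch the force.

Request:
drive_tool(
  commands=[
    {"linear": [0, 0.002, 0.01], "dr": [0, 0, 0], "jaw": 1},
    {"linear": [0, 0, 0.008], "dr": [0, 0, 0], "jaw": 1},
    {"linear": [0, 0, 0.003], "dr": [0, 0, 0], "jaw": 1},
    {"linear": [0, 0, 0], "dr": [0, 0, 0], "jaw": 1},
  ],
)

```text
clock: 6.8
tcp_pos: [0.4543, 0.3117, 0.0321]
orientation: [-0.003, 3.135, -0.003]
contact_force: [-0.3, -0.2, -1.6]
grip_width: 0.0409
```

Request:
drive_tool(
  commands=[
    {"linear": [0, 0, 0.003], "dr": [0, 0, 0], "jaw": 1},
    {"linear": [0, 0, 0], "dr": [0, 0, 0], "jaw": 1},
  ],
)

```text
clock: 7.05
tcp_pos: [0.4544, 0.3118, 0.029]
orientation: [-0.003, 3.135, -0.003]
contact_force: [-0.6, -0.5, -0.2]
grip_width: 0.041
```

Request:
drive_tool(
  commands=[
    {"linear": [0, 0, 0.002], "dr": [0, 0, 0], "jaw": 1},
    {"linear": [0, 0, 0], "dr": [0, 0, 0], "jaw": 1},
  ],
)

```text
clock: 7.3
tcp_pos: [0.4546, 0.3119, 0.0271]
orientation: [-0.003, 3.135, -0.002]
contact_force: [-0.2, -0.6, -0.2]
grip_width: 0.041
```

Request:
drive_tool(
  commands=[
    {"linear": [0, 0, 0.002], "dr": [0, 0, 0], "jaw": 1},
    {"linear": [0, 0, 0], "dr": [0, 0, 0], "jaw": 1},
  ],
)

```text
clock: 7.55
tcp_pos: [0.4554, 0.3122, 0.0265]
orientation: [-0.003, 3.134, -0.001]
contact_force: [-0.6, 0.1, -0.8]
grip_width: 0.0409
```

Request:
drive_tool(
  commands=[
    {"linear": [0, 0, 0.002], "dr": [0, 0, 0], "jaw": 1},
    {"linear": [0, 0, 0], "dr": [0, 0, 0], "jaw": 1},
  ],
)

```text
clock: 7.8
tcp_pos: [0.4562, 0.3125, 0.0265]
orientation: [-0.002, 3.133, 0.001]
contact_force: [-0.5, -0.0, -0.5]
grip_width: 0.041
```

z no longer drops, so the tub is resting on the mat. Releasing and rising.

Request:
drive_tool(
  commands=[
    {"linear": [0, 0, 0], "dr": [0, 0, 0], "jaw": 0},
    {"linear": [0, 0, 0], "dr": [0, 0, 0], "jaw": 0},
    {"linear": [0, 0, 0], "dr": [0, 0, 0], "jaw": 0},
    {"linear": [0, 0, 0], "dr": [0, 0, 0], "jaw": 0},
    {"linear": [0, 0, -0.02], "dr": [0, 0, 0], "jaw": 0},
    {"linear": [0, 0, -0.04], "dr": [0, 0, 0], "jaw": 0},
    {"linear": [0, 0, -0.05], "dr": [0, 0, 0], "jaw": 0},
    {"linear": [0, 0, -0.05], "dr": [0, 0, 0], "jaw": 0},
  ],
)

```text
clock: 8.8
tcp_pos: [0.4523, 0.3108, 0.1858]
orientation: [-0.003, 3.14, -0.01]
contact_force: [0.8, 1.2, -0.1]
grip_width: 0.0851
```

```bash
python3 st.py .474 -.119 .195
```

```text
t 8.8 p [0.4523 0.3108 0.1858] w 0.0851 F [ 0.8  1.2 -0.1] yawfix dr [-0.35  0.09  0.1 ]
tool shift [-0.021  -0.4299 -0.0066]
```

Request:
drive_tool(
  commands=[
    {"linear": [-0.003, -0.05, -0.01], "dr": [-0.3, 0, 0], "jaw": 0},
    {"linear": [-0.003, -0.06, 0], "dr": [0, 0, 0], "jaw": 0},
    {"linear": [-0.003, -0.06, 0], "dr": [0, 0, 0], "jaw": 0},
    {"linear": [-0.003, -0.06, 0], "dr": [0, 0, 0], "jaw": 0},
    {"linear": [-0.003, -0.06, 0], "dr": [0, 0, 0], "jaw": 0},
    {"linear": [-0.003, -0.06, 0], "dr": [0, 0, 0], "jaw": 0},
    {"linear": [-0.003, -0.04, 0], "dr": [0, 0, 0], "jaw": 0},
    {"linear": [0, 0, 0], "dr": [0, 0, 0], "jaw": 0},
  ],
)

```text
clock: 9.8
tcp_pos: [0.4783, -0.0879, 0.2004]
orientation: [-0.006, 3.127, 0.012]
contact_force: [0.3, -0.1, 0.3]
grip_width: 0.0854
```

```bash
python3 st.py .474 -.119 .19
python3 - <<'E'
from h import *
t=viewer.grab_frame("top");s=viewer.grab_frame("side")
out=np.hstack([cv2.resize(t[170:300,100:230],(390,390)),cv2.resize(s[250:400,235:385],(390,390))])
cv2.imwrite("pics/g3.png",out[:,:,::-1])
E
```

```text
t 9.8 p [ 0.4783 -0.0879  0.2004] w 0.0854 F [ 0.3 -0.1  0.3] yawfix dr [0.43 0.83 0.23]
tool shift [ 0.0046 -0.0311  0.0101]
```

View pics/g3.png

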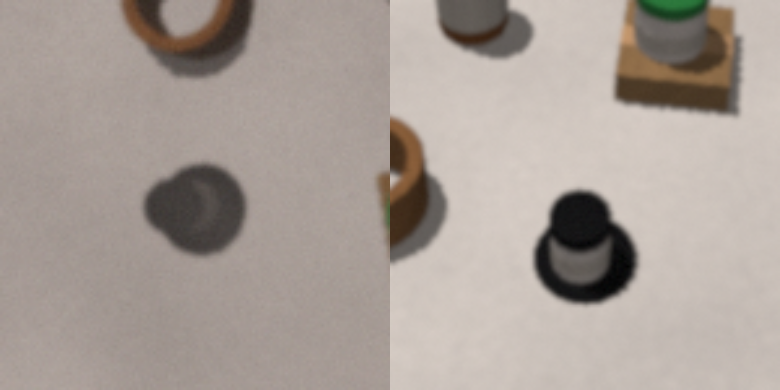

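The black tub stands upright well inside its mat. Next is the blue tub.

Request:
drive_tool(
  commands=[
    {"linear": [0.003, -0.02, 0.005], "dr": [0.4, 0.8, 0.2], "jaw": 0},
    {"linear": [0.001, -0.01, 0.01], "dr": [0, 0, 0], "jaw": 0},
    {"linear": [0, 0, 0], "dr": [0, 0, 0], "jaw": 0},
    {"linear": [0, 0, 0], "dr": [0, 0, 0], "jaw": 0},
  ],
)

```text
clock: 10.4
tcp_pos: [0.4745, -0.113, 0.1831]
orientation: [0.017, -3.139, -0.003]
contact_force: [-0.2, -0.2, -0.1]
grip_width: 0.0854
```

```bash
python3 st.py .474 -.119 .112
```

```text
t 10.4 p [ 0.4745 -0.113   0.1831] w 0.0854 F [-0.2 -0.2 -0.1] yawfix dr [ 0.12 -0.14  0.64]
tool shift [ 0.0004 -0.0062  0.0711]
```

Request:
drive_tool(
  commands=[
    {"linear": [0, -0.006, 0], "dr": [0, 0, 0.6], "jaw": 0},
    {"linear": [0, 0, 0.02], "dr": [0, 0, 0], "jaw": 0},
    {"linear": [0, 0, 0.02], "dr": [0, 0, 0], "jaw": 0},
    {"linear": [0, 0, 0.02], "dr": [0, 0, 0], "jaw": 0},
    {"linear": [0, 0, 0.008], "dr": [0, 0, 0], "jaw": 0},
    {"linear": [0, 0, 0], "dr": [0, 0, 0], "jaw": 0},
    {"linear": [0, 0, 0], "dr": [0, 0, 0], "jaw": 0},
  ],
)

```text
clock: 11.28
tcp_pos: [0.4771, -0.1192, 0.1156]
orientation: [-0.001, 3.139, 0.003]
contact_force: [-0.4, -0.3, 1.4]
grip_width: 0.0855
```

```bash
python3 st.py .474 -.119 .112
python3 - <<'E'
from h import *
s=viewer.grab_frame("side")
out=cv2.resize(s[110:260,290:440],(500,500))
cv2.imwrite("pics/g4.png",out[:,:,::-1])
p=monitor.get_obs()["tcp_pos"]
for d in([0,.05,0],[0,-.05,0]):print((proj("side",p+d)-[290,110])*500/150)
E
```

```text
t 11.28 p [ 0.4771 -0.1192  0.1156] w 0.0855 F [-0.4 -0.3  1.4] yawfix dr [0.12 0.17 0.02]
tool shift [0.0031 0.0002 0.0036]
[[199.25521664 242.01638544]]
[[230.08375891 172.34157597]]
```

View pics/g4.png

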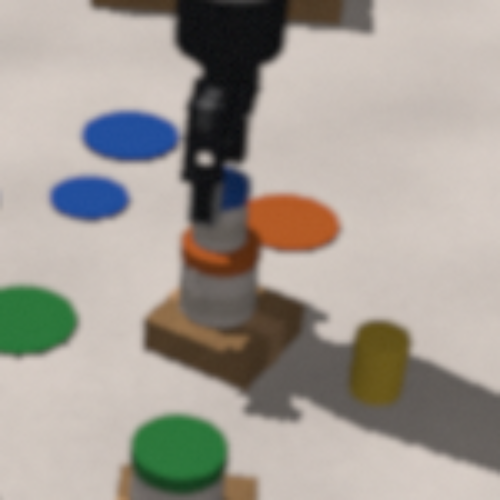

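The blue tub sits between the fingers. I'll trim the position and close.

Request:
drive_tool(
  commands=[
    {"linear": [0.003, 0, 0.003], "dr": [0.1, 0.1, 0], "jaw": 0},
    {"linear": [0, 0, 0], "dr": [0, 0, 0], "jaw": 0},
    {"linear": [0, 0, 0], "dr": [0, 0, 0], "jaw": 1},
    {"linear": [0, 0, 0], "dr": [0, 0, 0], "jaw": 1},
    {"linear": [0, 0, 0], "dr": [0, 0, 0], "jaw": 1},
    {"linear": [0, 0, 0], "dr": [0, 0, 0], "jaw": 1},
    {"linear": [0, 0, 0], "dr": [0, 0, 0], "jaw": 1},
    {"linear": [0, 0, 0], "dr": [0, 0, 0], "jaw": 1},
  ],
)

```text
clock: 12.32
tcp_pos: [0.4747, -0.1189, 0.1138]
orientation: [-0.001, 3.138, 0.001]
contact_force: [-0.5, -0.2, 0.6]
grip_width: 0.0413
```

Request:
drive_tool(
  commands=[
    {"linear": [0, 0, -0.01], "dr": [0, 0, 0], "jaw": 1},
    {"linear": [0, 0, -0.02], "dr": [0, 0, 0], "jaw": 1},
    {"linear": [0, 0, -0.02], "dr": [0, 0, 0], "jaw": 1},
    {"linear": [0, 0, -0.01], "dr": [0, 0, 0], "jaw": 1},
  ],
)

```text
clock: 12.82
tcp_pos: [0.4736, -0.1195, 0.1758]
orientation: [0.0, 3.14, 0.0]
contact_force: [-0.5, 0.3, -0.8]
grip_width: 0.0409
```

```bash
python3 st.py .621 -.279 .12
```

```text
t 12.82 p [ 0.4736 -0.1195  0.1758] w 0.0409 F [-0.5  0.3 -0.8] yawfix dr [ 0.01  0.06 -0.  ]
tool shift [-0.1474 -0.1595  0.056 ]
```

Request:
drive_tool(
  commands=[
    {"linear": [-0.02, -0.022, 0], "dr": [0, 0, 0], "jaw": 1},
    {"linear": [-0.03, -0.032, 0], "dr": [0, 0, 0], "jaw": 1},
    {"linear": [-0.03, -0.032, 0.01], "dr": [0, 0, 0], "jaw": 1},
    {"linear": [-0.03, -0.032, 0.02], "dr": [0, 0, 0], "jaw": 1},
    {"linear": [-0.025, -0.028, 0.02], "dr": [0, 0, 0], "jaw": 1},
    {"linear": [-0.01, -0.011, 0.02], "dr": [0, 0, 0], "jaw": 1},
    {"linear": [0, 0, 0.02], "dr": [0, 0, 0], "jaw": 1},
    {"linear": [0, 0, 0], "dr": [0, 0, 0], "jaw": 1},
  ],
)

```text
clock: 13.82
tcp_pos: [0.6231, -0.2784, 0.083]
orientation: [-0.007, 3.14, 0.004]
contact_force: [-0.5, -0.2, -1.5]
grip_width: 0.0413
```

```bash
python3 st.py .621 -.279 .05
```

```text
t 13.82 p [ 0.6231 -0.2784  0.083 ] w 0.0413 F [-0.5 -0.2 -1.5] yawfix dr [0.14 0.06 0.26]
tool shift [ 0.0021 -0.0007  0.033 ]
```

Request:
drive_tool(
  commands=[
    {"linear": [0.002, 0, 0.01], "dr": [0.1, 0, 0.2], "jaw": 1},
    {"linear": [0, 0, 0.015], "dr": [0, 0, 0], "jaw": 1},
    {"linear": [0, 0, 0.012], "dr": [0, 0, 0], "jaw": 1},
    {"linear": [0, 0, 0], "dr": [0, 0, 0], "jaw": 1},
  ],
)

```text
clock: 14.32
tcp_pos: [0.6211, -0.2763, 0.0454]
orientation: [-0.004, 3.139, 0.002]
contact_force: [-0.6, -0.4, -1.0]
grip_width: 0.041
```

```bash
python3 st.py .621 -.279 .028;python3 - <<'E'
from h import *
t=viewer.grab_frame("top");s=viewer.grab_frame("side")
out=np.hstack([cv2.resize(t[100:230,350:480],(390,390)),cv2.resize(s[90:210,250:370],(390,390))])
cv2.imwrite("pics/g5.png",out[:,:,::-1])
E
```

```text
t 14.32 p [ 0.6211 -0.2763  0.0454] w 0.041 F [-0.6 -0.4 -1. ] yawfix dr [0.08 0.15 0.16]
tool shift [ 0.0002 -0.0027  0.0174]
```

View pics/g5.png

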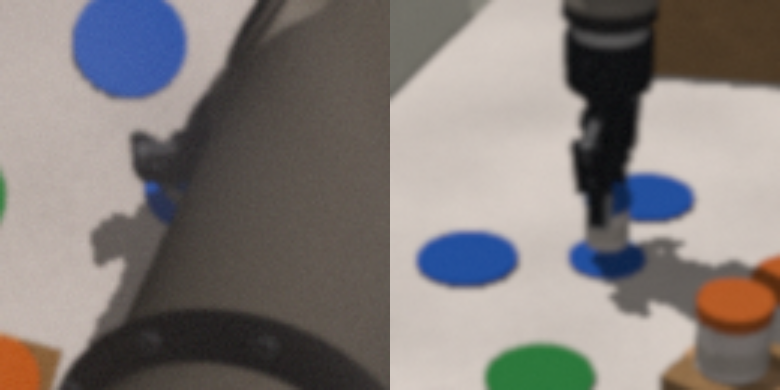

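The blue tub hangs centred over the small blue mat, which is the middle disc at crop (605,258). Lowering.

Request:
drive_tool(
  commands=[
    {"linear": [0, -0.002, 0.008], "dr": [0, 0.1, 0.1], "jaw": 1},
    {"linear": [0, 0, 0.005], "dr": [0, 0, 0], "jaw": 1},
    {"linear": [0, 0, 0.002], "dr": [0, 0, 0], "jaw": 1},
    {"linear": [0, 0, 0], "dr": [0, 0, 0], "jaw": 1},
  ],
)

```text
clock: 14.92
tcp_pos: [0.6226, -0.2796, 0.0314]
orientation: [-0.0, 3.137, -0.0]
contact_force: [0.3, -0.3, -1.5]
grip_width: 0.0408
```

Request:
drive_tool(
  commands=[
    {"linear": [0, 0, 0.002], "dr": [0, 0, 0], "jaw": 1},
    {"linear": [0, 0, 0], "dr": [0, 0, 0], "jaw": 1},
  ],
)

```text
clock: 15.18
tcp_pos: [0.6228, -0.2796, 0.0295]
orientation: [-0.001, 3.137, -0.0]
contact_force: [0.3, -0.8, -0.8]
grip_width: 0.0407
```

Request:
drive_tool(
  commands=[
    {"linear": [0, 0, 0.002], "dr": [0, 0, 0], "jaw": 1},
    {"linear": [0, 0, 0], "dr": [0, 0, 0], "jaw": 1},
  ],
)

```text
clock: 15.42
tcp_pos: [0.6232, -0.2798, 0.0279]
orientation: [-0.001, 3.136, -0.001]
contact_force: [0.4, 0.2, -0.8]
grip_width: 0.041
```

Request:
drive_tool(
  commands=[
    {"linear": [0, 0, 0.002], "dr": [0, 0, 0], "jaw": 1},
    {"linear": [0, 0, 0], "dr": [0, 0, 0], "jaw": 1},
  ],
)

```text
clock: 15.68
tcp_pos: [0.6239, -0.2799, 0.0282]
orientation: [-0.001, 3.135, -0.0]
contact_force: [-0.5, -0.1, -0.1]
grip_width: 0.0408
```

It has stopped at the expected height. Releasing.

Request:
drive_tool(
  commands=[
    {"linear": [0, 0, 0], "dr": [0, 0, 0], "jaw": 0},
    {"linear": [0, 0, 0], "dr": [0, 0, 0], "jaw": 0},
    {"linear": [0, 0, 0], "dr": [0, 0, 0], "jaw": 0},
    {"linear": [0, 0, 0], "dr": [0, 0, 0], "jaw": 0},
    {"linear": [0, 0, -0.02], "dr": [0, 0, 0], "jaw": 0},
    {"linear": [0, 0, -0.04], "dr": [0, 0, 0], "jaw": 0},
    {"linear": [0, 0, -0.05], "dr": [0, 0, 0], "jaw": 0},
    {"linear": [0, 0, -0.03], "dr": [0, 0, 0], "jaw": 0},
  ],
)

```text
clock: 16.68
tcp_pos: [0.6217, -0.2797, 0.173]
orientation: [0.0, 3.138, 0.001]
contact_force: [0.4, -0.1, 0.1]
grip_width: 0.0856
```

Request:
drive_tool(
  commands=[
    {"linear": [0.03, 0.04, 0], "dr": [0, 0, 0], "jaw": 0},
    {"linear": [0.03, 0.04, 0], "dr": [0, 0, 0], "jaw": 0},
    {"linear": [0, 0, 0], "dr": [0, 0, 0], "jaw": 0},
  ],
)

```text
clock: 17.05
tcp_pos: [0.5629, -0.1999, 0.1806]
orientation: [0.003, 3.127, -0.003]
contact_force: [1.3, 0.6, 0.6]
grip_width: 0.0854
```

```bash
python3 st.py .472 -.117 .15;python3 - <<'E'
from h import *
t=viewer.grab_frame("top");s=viewer.grab_frame("side")
cv2.imwrite("pics/top6.png",t[:,:,::-1]);cv2.imwrite("pics/side6.png",s[:,:,::-1])
out=np.hstack([cv2.resize(t[100:260,200:480],(400,229)),cv2.resize(s[90:290,250:450],(390,390))[80:309]])
cv2.imwrite("pics/g6.png",out[:,:,::-1])
for k in("green","orange"):
  for n,im in(("top",t),("side",s)):
    for c in blobs(im,*COL[k]): print(n,k,c.mean(0).round(1),c.min(0),c.max(0),np.array(circ(onplane(n,c,.09))).round(4))
E
```

```text
t 17.05 p [ 0.5629 -0.1999  0.1806] w 0.0854 F [1.3 0.6 0.6] yawfix dr [-0.12  0.86 -0.12]
tool shift [0.0915 0.0828 0.029 ]
top green [242.7 240.9] [229 228] [256 254] [0.4444 0.1096 0.0568]
top green [333. 165.] [315 148] [351 182] [ 0.6028 -0.0886  0.076 ]
side green [343.2 245.8] [330 235] [357 257] [0.4439 0.1191 0.0611]
side green [295.7 205.7] [280 196] [312 215] [0.5791 0.021  0.0713]
side green [535.   64.6] [506  51] [559  81] [-0.0889 -1.2924  0.365 ]
top orange [348.1 225.4] [335 212] [361 239] [ 0.47   -0.1153  0.0531]
side orange [367.3 179.2] [346 169] [390 189] [ 0.4468 -0.1386  0.0904]
```

View pics/g6.png

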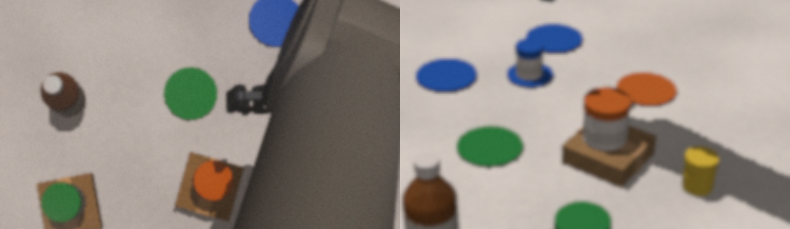

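The blue tub stands upright on the small blue mat. The large tubs measure (0.471,-0.116) for orange and (0.445,0.109) for green. Next is orange.

Request:
drive_tool(
  commands=[
    {"linear": [0.03, 0.03, 0], "dr": [-0.1, 0.8, -0.1], "jaw": 0},
    {"linear": [0.03, 0.03, 0], "dr": [0, 0, 0], "jaw": 0},
    {"linear": [0.025, 0.02, 0.005], "dr": [0, 0, 0], "jaw": 0},
    {"linear": [0.007, 0.005, 0.015], "dr": [0, 0, 0], "jaw": 0},
    {"linear": [0, 0, 0], "dr": [0, 0, 0], "jaw": 0},
    {"linear": [0, 0, 0], "dr": [0, 0, 0], "jaw": 0},
  ],
)

```text
clock: 17.9
tcp_pos: [0.4778, -0.1241, 0.1633]
orientation: [0.02, 3.129, -0.014]
contact_force: [0.6, -0.8, -0.5]
grip_width: 0.0855
```

```bash
python3 st.py .471 -.116 .064
```

```text
t 17.9 p [ 0.4778 -0.1241  0.1633] w 0.0855 F [ 0.6 -0.8 -0.5] yawfix dr [-0.52  0.69 -0.73]
tool shift [0.0081 0.0089 0.0991]
```

Request:
drive_tool(
  commands=[
    {"linear": [0.008, 0.009, 0], "dr": [-0.5, 0.7, -0.7], "jaw": 0},
    {"linear": [0, 0, 0.015], "dr": [0, 0, 0], "jaw": 0},
    {"linear": [0, 0, 0.02], "dr": [0, 0, 0], "jaw": 0},
    {"linear": [0, 0, 0.015], "dr": [0, 0, 0], "jaw": 0},
    {"linear": [0, 0, 0], "dr": [0, 0, 0], "jaw": 0},
  ],
)

```text
clock: 18.52
tcp_pos: [0.4712, -0.1158, 0.1108]
orientation: [0.002, 3.141, -0.001]
contact_force: [-0.2, -0.8, -0.2]
grip_width: 0.0854
```

```bash
python3 st.py .471 -.116 .064
```

```text
t 18.52 p [ 0.4712 -0.1158  0.1108] w 0.0854 F [-0.2 -0.8 -0.2] yawfix dr [-0.04  0.04 -0.07]
tool shift [ 0.0002 -0.0002  0.0468]
```

Request:
drive_tool(
  commands=[
    {"linear": [0, 0, 0.015], "dr": [0, 0, 0], "jaw": 0},
    {"linear": [0, 0, 0.015], "dr": [0, 0, 0], "jaw": 0},
    {"linear": [0, 0, 0.013], "dr": [0, 0, 0], "jaw": 0},
    {"linear": [0, 0, 0], "dr": [0, 0, 0], "jaw": 0},
  ],
)

```text
clock: 19.02
tcp_pos: [0.4716, -0.116, 0.065]
orientation: [0.002, 3.14, -0.001]
contact_force: [-1.2, -0.1, 0.8]
grip_width: 0.0854
```

```bash
python3 st.py .471 -.116 .064;python3 - <<'E'
from h import *
s=viewer.grab_frame("side")
out=cv2.resize(s[110:260,290:440],(500,500))
cv2.imwrite("pics/g7.png",out[:,:,::-1])
E
```

```text
t 19.02 p [ 0.4716 -0.116   0.065 ] w 0.0854 F [-1.2 -0.1  0.8] yawfix dr [-0.05  0.06 -0.07]
tool shift [ 0.0006 -0.      0.001 ]
```

View pics/g7.png

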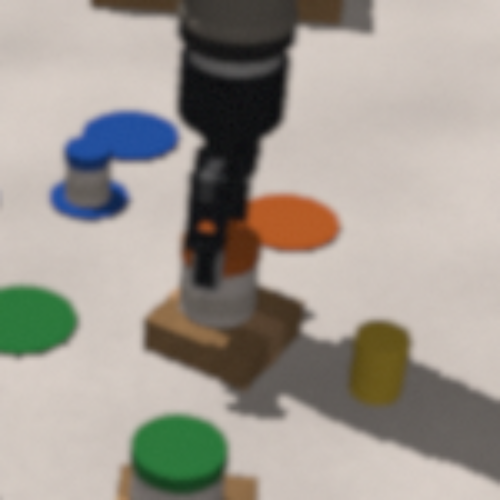

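The fingers straddle the orange lid. Closing.

Request:
drive_tool(
  commands=[
    {"linear": [0, 0, 0], "dr": [0, 0, 0], "jaw": 1},
    {"linear": [0, 0, 0], "dr": [0, 0, 0], "jaw": 1},
    {"linear": [0, 0, 0], "dr": [0, 0, 0], "jaw": 1},
    {"linear": [0, 0, 0], "dr": [0, 0, 0], "jaw": 1},
    {"linear": [0, 0, 0], "dr": [0, 0, 0], "jaw": 1},
  ],
  force=50,
)

```text
clock: 19.7
tcp_pos: [0.4726, -0.1162, 0.0669]
orientation: [0.002, 3.138, -0.001]
contact_force: [-0.1, 0.3, -1.6]
grip_width: 0.0582
```

Request:
drive_tool(
  commands=[
    {"linear": [0, 0, -0.01], "dr": [0, 0, 0], "jaw": 1},
    {"linear": [0, 0, -0.02], "dr": [0, 0, 0], "jaw": 1},
    {"linear": [0, 0, -0.02], "dr": [0, 0, 0], "jaw": 1},
    {"linear": [0, 0, -0.01], "dr": [0, 0, 0], "jaw": 1},
    {"linear": [0, -0.02, 0], "dr": [0, 0, 0], "jaw": 1},
    {"linear": [0, -0.03, 0], "dr": [0, 0, 0], "jaw": 1},
    {"linear": [0.002, -0.03, 0], "dr": [0, 0, 0], "jaw": 1},
    {"linear": [0.002, -0.03, 0], "dr": [0, 0, 0], "jaw": 1},
  ],
)

```text
clock: 20.7
tcp_pos: [0.4688, -0.2258, 0.1309]
orientation: [-0.008, 3.137, 0.001]
contact_force: [-0.2, -0.4, -2.2]
grip_width: 0.0585
```

```bash
python3 st.py .4455 -.294 .07
```

```text
t 20.7 p [ 0.4688 -0.2258  0.1309] w 0.0585 F [-0.2 -0.4 -2.2] yawfix dr [0.05 0.26 0.29]
tool shift [ 0.024  -0.0682  0.0608]
```

Request:
drive_tool(
  commands=[
    {"linear": [0.008, -0.02, 0], "dr": [0, 0.2, 0.2], "jaw": 1},
    {"linear": [0.008, -0.02, 0], "dr": [0, 0, 0], "jaw": 1},
    {"linear": [0.006, -0.02, 0.01], "dr": [0, 0, 0], "jaw": 1},
    {"linear": [0, -0.003, 0.02], "dr": [0, 0, 0], "jaw": 1},
    {"linear": [0, 0, 0.02], "dr": [0, 0, 0], "jaw": 1},
    {"linear": [0, 0, 0.01], "dr": [0, 0, 0], "jaw": 1},
    {"linear": [0, 0, 0], "dr": [0, 0, 0], "jaw": 1},
  ],
)

```text
clock: 21.58
tcp_pos: [0.4453, -0.2939, 0.0702]
orientation: [0.005, 3.14, -0.001]
contact_force: [0.0, -0.5, -1.9]
grip_width: 0.0581
```

```bash
python3 st.py .4455 -.294 .041;python3 - <<'E'
from h import *
t=viewer.grab_frame("top");s=viewer.grab_frame("side")
out=np.hstack([cv2.resize(t[160:290,360:490],(390,390)),cv2.resize(s[100:220,310:430],(390,390))])
cv2.imwrite("pics/g8.png",out[:,:,::-1])
E
```

```text
t 21.57 p [ 0.4453 -0.2939  0.0702] w 0.0581 F [ 0.  -0.5 -1.9] yawfix dr [-0.03  0.06 -0.17]
tool shift [-0.0002 -0.0001  0.0292]
```

View pics/g8.png

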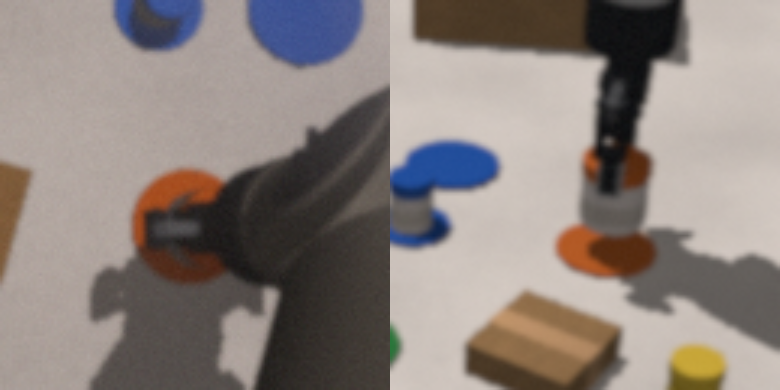

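The orange tub hangs over its mat. Lowering.

Request:
drive_tool(
  commands=[
    {"linear": [0, 0, 0.01], "dr": [0, 0, 0], "jaw": 1},
    {"linear": [0, 0, 0.01], "dr": [0, 0, 0], "jaw": 1},
    {"linear": [0, 0, 0.004], "dr": [0, 0, 0], "jaw": 1},
    {"linear": [0, 0, 0.002], "dr": [0, 0, 0], "jaw": 1},
    {"linear": [0, 0, 0], "dr": [0, 0, 0], "jaw": 1},
  ],
)

```text
clock: 22.3
tcp_pos: [0.4469, -0.2943, 0.0443]
orientation: [0.004, 3.137, -0.003]
contact_force: [0.4, 0.1, -2.7]
grip_width: 0.0581
```

Request:
drive_tool(
  commands=[
    {"linear": [0, 0, 0.002], "dr": [0, 0, 0], "jaw": 1},
    {"linear": [0, 0, 0], "dr": [0, 0, 0], "jaw": 1},
  ],
)

```text
clock: 22.55
tcp_pos: [0.4472, -0.2945, 0.0425]
orientation: [0.004, 3.137, -0.003]
contact_force: [0.2, -0.4, -1.7]
grip_width: 0.0584
```

Request:
drive_tool(
  commands=[
    {"linear": [0, 0, 0.002], "dr": [0, 0, 0], "jaw": 1},
    {"linear": [0, 0, 0], "dr": [0, 0, 0], "jaw": 1},
  ],
)

```text
clock: 22.8
tcp_pos: [0.4475, -0.2947, 0.0406]
orientation: [0.004, 3.136, -0.004]
contact_force: [-0.2, -0.6, -2.1]
grip_width: 0.058
```

Request:
drive_tool(
  commands=[
    {"linear": [0, 0, 0.002], "dr": [0, 0, 0], "jaw": 1},
    {"linear": [0, 0, 0], "dr": [0, 0, 0], "jaw": 1},
  ],
)

```text
clock: 23.05
tcp_pos: [0.4478, -0.2949, 0.0409]
orientation: [0.004, 3.135, -0.002]
contact_force: [0.2, -0.4, -2.4]
grip_width: 0.0581
```

Request:
drive_tool(
  commands=[
    {"linear": [0, 0, 0.001], "dr": [0, 0, 0], "jaw": 1},
    {"linear": [0, 0, 0], "dr": [0, 0, 0], "jaw": 1},
  ],
)

```text
clock: 23.3
tcp_pos: [0.4481, -0.295, 0.0405]
orientation: [0.005, 3.134, -0.002]
contact_force: [-0.6, 0.5, -1.0]
grip_width: 0.0583
```

It is touching the mat, at the expected height. Releasing.

Request:
drive_tool(
  commands=[
    {"linear": [0, 0, 0], "dr": [0, 0, 0], "jaw": 0},
    {"linear": [0, 0, 0], "dr": [0, 0, 0], "jaw": 0},
    {"linear": [0, 0, 0], "dr": [0, 0, 0], "jaw": 0},
    {"linear": [0, 0, 0], "dr": [0, 0, 0], "jaw": 0},
    {"linear": [0, 0, -0.02], "dr": [0, 0, 0], "jaw": 0},
    {"linear": [0, 0, -0.04], "dr": [0, 0, 0], "jaw": 0},
    {"linear": [0, 0, -0.04], "dr": [0, 0, 0], "jaw": 0},
    {"linear": [0, 0, -0.03], "dr": [0, 0, 0], "jaw": 0},
  ],
)

```text
clock: 24.3
tcp_pos: [0.4456, -0.294, 0.1711]
orientation: [0.005, 3.14, 0.001]
contact_force: [-0.1, -0.1, -0.6]
grip_width: 0.0855
```

Request:
drive_tool(
  commands=[
    {"linear": [0, 0.05, 0], "dr": [0, 0.4, 0], "jaw": 0},
    {"linear": [0, 0.06, 0], "dr": [0, 0, 0], "jaw": 0},
    {"linear": [0, 0.06, 0], "dr": [0, 0, 0], "jaw": 0},
    {"linear": [0, 0.06, 0], "dr": [0, 0, 0], "jaw": 0},
    {"linear": [0, 0.06, 0], "dr": [0, 0, 0], "jaw": 0},
    {"linear": [0, 0.06, 0], "dr": [0, 0, 0], "jaw": 0},
    {"linear": [0, 0.04, 0], "dr": [0, 0, 0], "jaw": 0},
    {"linear": [0, 0, 0], "dr": [0, 0, 0], "jaw": 0},
  ],
)

```text
clock: 25.3
tcp_pos: [0.4506, 0.1062, 0.1748]
orientation: [0.008, 3.135, -0.002]
contact_force: [0.0, -1.0, 0.1]
grip_width: 0.0852
```

```bash
python3 st.py .445 .1085 .12;python3 - <<'E'
from h import *
t=viewer.grab_frame("top");s=viewer.grab_frame("side")
out=np.hstack([cv2.resize(t[160:290,360:490],(390,390)),cv2.resize(s[100:220,310:430],(390,390))])
cv2.imwrite("pics/g9.png",out[:,:,::-1])
E
```

```text
t 25.3 p [0.4506 0.1062 0.1748] w 0.0852 F [ 0.  -1.   0.1] yawfix dr [-0.07  0.4  -0.31]
tool shift [0.006  0.0024 0.0547]
```

View pics/g9.png

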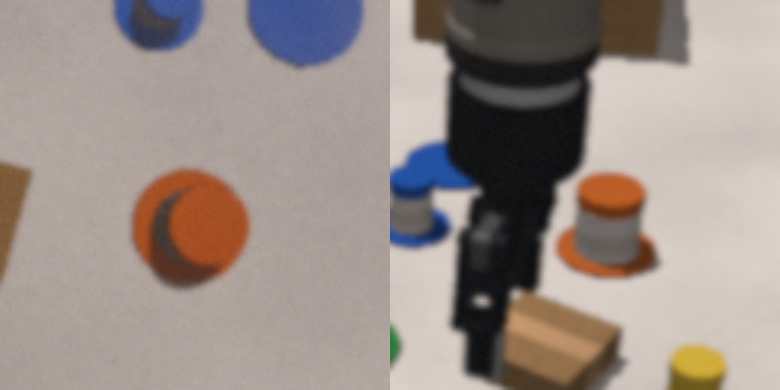

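The orange tub stands on its mat; I'll measure it at the end. Next is green.

Request:
drive_tool(
  commands=[
    {"linear": [0.006, 0.002, 0.01], "dr": [0, 0.4, -0.3], "jaw": 0},
    {"linear": [0, 0, 0.02], "dr": [0, 0, 0], "jaw": 0},
    {"linear": [0, 0, 0.02], "dr": [0, 0, 0], "jaw": 0},
    {"linear": [0, 0, 0], "dr": [0, 0, 0], "jaw": 0},
    {"linear": [0, 0, 0], "dr": [0, 0, 0], "jaw": 0},
  ],
)

```text
clock: 26.02
tcp_pos: [0.4431, 0.0982, 0.1221]
orientation: [-0.024, -3.138, 0.007]
contact_force: [0.0, -0.1, 0.7]
grip_width: 0.0857
```

```bash
python3 st.py .445 .1085 .066
```

```text
t 26.02 p [0.4431 0.0982 0.1221] w 0.0857 F [ 0.  -0.1  0.7] yawfix dr [-0.24 -0.17 -0.89]
tool shift [-0.0019  0.0105  0.056 ]
```

Request:
drive_tool(
  commands=[
    {"linear": [-0.002, 0.01, 0], "dr": [-0.2, -0.2, -0.9], "jaw": 0},
    {"linear": [0, 0, 0], "dr": [0, 0, 0], "jaw": 0},
    {"linear": [0, 0, 0.015], "dr": [0, 0, 0], "jaw": 0},
    {"linear": [0, 0, 0.015], "dr": [0, 0, 0], "jaw": 0},
    {"linear": [0, 0, 0], "dr": [0, 0, 0], "jaw": 0},
  ],
)

```text
clock: 26.65
tcp_pos: [0.4464, 0.1095, 0.0915]
orientation: [-0.002, 3.138, 0.002]
contact_force: [-0.1, -1.0, -0.3]
grip_width: 0.0852
```

```bash
python3 st.py .445 .1085 .066
```

```text
t 26.65 p [0.4464 0.1095 0.0915] w 0.0852 F [-0.1 -1.  -0.3] yawfix dr [0.07 0.19 0.09]
tool shift [ 0.0015 -0.001   0.0255]
```

Request:
drive_tool(
  commands=[
    {"linear": [0.001, -0.001, 0.012], "dr": [0.1, 0.2, 0.1], "jaw": 0},
    {"linear": [0, 0, 0.012], "dr": [0, 0, 0], "jaw": 0},
    {"linear": [0, 0, 0], "dr": [0, 0, 0], "jaw": 0},
  ],
)

```text
clock: 27.02
tcp_pos: [0.4453, 0.1083, 0.0658]
orientation: [-0.001, -3.141, 0.001]
contact_force: [-0.2, -0.1, -0.2]
grip_width: 0.0856
```

```bash
python3 st.py .445 .1085 .066;python3 - <<'E'
from h import *
s=viewer.grab_frame("side")
cv2.imwrite("pics/g10.png",cv2.resize(s[170:320,270:420],(450,450))[:,:,::-1])
E
```

```text
t 27.02 p [0.4453 0.1083 0.0658] w 0.0856 F [-0.2 -0.1 -0.2] yawfix dr [-0.05 -0.03 -0.02]
tool shift [ 0.0003  0.0002 -0.0002]
```

View pics/g10.png

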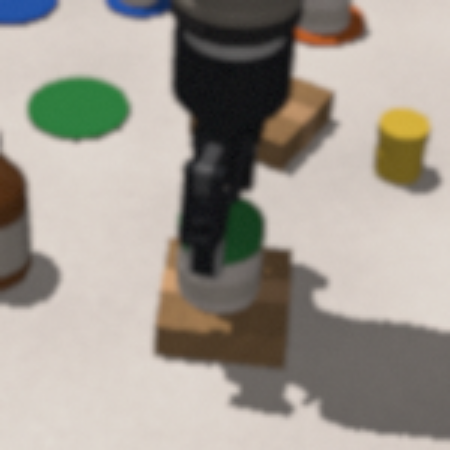

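The fingers straddle the green lid. I'll close, lift 60 mm, then move.

Request:
drive_tool(
  commands=[
    {"linear": [0, 0, 0], "dr": [0, 0, 0], "jaw": 1},
    {"linear": [0, 0, 0], "dr": [0, 0, 0], "jaw": 1},
    {"linear": [0, 0, 0], "dr": [0, 0, 0], "jaw": 1},
    {"linear": [0, 0, 0], "dr": [0, 0, 0], "jaw": 1},
    {"linear": [0, 0, 0], "dr": [0, 0, 0], "jaw": 1},
  ],
)

```text
clock: 27.7
tcp_pos: [0.446, 0.1089, 0.0673]
orientation: [0.0, 3.14, 0.001]
contact_force: [-0.5, -0.4, -2.1]
grip_width: 0.058
```

Request:
drive_tool(
  commands=[
    {"linear": [0, 0, -0.01], "dr": [0, 0, 0], "jaw": 1},
    {"linear": [0, 0, -0.02], "dr": [0, 0, 0], "jaw": 1},
    {"linear": [0, 0, -0.02], "dr": [0, 0, 0], "jaw": 1},
    {"linear": [0, 0, -0.01], "dr": [0, 0, 0], "jaw": 1},
    {"linear": [0, -0.02, 0], "dr": [0, 0, 0], "jaw": 1},
    {"linear": [0, -0.03, 0], "dr": [0, 0, 0], "jaw": 1},
    {"linear": [0, -0.03, 0], "dr": [0, 0, 0], "jaw": 1},
    {"linear": [-0.01, -0.03, 0], "dr": [0, 0, 0], "jaw": 1},
  ],
)

```text
clock: 28.7
tcp_pos: [0.4553, -0.0017, 0.1312]
orientation: [-0.009, 3.14, 0.002]
contact_force: [1.3, 0.3, -2.7]
grip_width: 0.0586
```

```bash
python3 st.py .619 -.090 .09
```

```text
t 28.7 p [ 0.4553 -0.0017  0.1312] w 0.0586 F [ 1.3  0.3 -2.7] yawfix dr [0.09 0.07 0.32]
tool shift [-0.1631 -0.0893  0.0413]
```

Request:
drive_tool(
  commands=[
    {"linear": [-0.03, -0.017, 0], "dr": [0, 0, 0.3], "jaw": 1},
    {"linear": [-0.035, -0.019, 0], "dr": [0, 0, 0], "jaw": 1},
    {"linear": [-0.035, -0.019, 0], "dr": [0, 0, 0], "jaw": 1},
    {"linear": [-0.035, -0.019, 0.01], "dr": [0, 0, 0], "jaw": 1},
    {"linear": [-0.02, -0.011, 0.015], "dr": [0, 0, 0], "jaw": 1},
    {"linear": [-0.005, -0.003, 0.015], "dr": [0, 0, 0], "jaw": 1},
    {"linear": [0, 0, 0], "dr": [0, 0, 0], "jaw": 1},
    {"linear": [0, 0, 0], "dr": [0, 0, 0], "jaw": 1},
  ],
)

```text
clock: 29.7
tcp_pos: [0.6168, -0.0941, 0.0891]
orientation: [-0.003, -3.138, -0.003]
contact_force: [-0.0, -0.2, -2.4]
grip_width: 0.058
```

```bash
python3 st.py .619 -.090 .06
```

```text
t 29.7 p [ 0.6168 -0.0941  0.0891] w 0.058 F [-0.  -0.2 -2.4] yawfix dr [ 0.13 -0.19 -0.13]
tool shift [-0.0023  0.0041  0.0291]
```

Request:
drive_tool(
  commands=[
    {"linear": [-0.002, 0.004, 0.01], "dr": [0.1, -0.2, -0.1], "jaw": 1},
    {"linear": [0, 0, 0.015], "dr": [0, 0, 0], "jaw": 1},
    {"linear": [0, 0, 0], "dr": [0, 0, 0], "jaw": 1},
  ],
)

```text
clock: 30.08
tcp_pos: [0.618, -0.088, 0.0633]
orientation: [-0.002, 3.141, 0.002]
contact_force: [-0.0, 0.8, -2.0]
grip_width: 0.0584
```

```bash
python3 st.py .619 -.090 .0415;python3 - <<'E'
from h import *
t=viewer.grab_frame("top");s=viewer.grab_frame("side")
out=np.hstack([cv2.resize(t[100:230,270:400],(390,390)),cv2.resize(s[130:260,230:360],(390,390))])
cv2.imwrite("pics/g11.png",out[:,:,::-1])
E
```

```text
t 30.07 p [ 0.618  -0.088   0.0633] w 0.0584 F [-0.   0.8 -2. ] yawfix dr [0.09 0.04 0.09]
tool shift [-0.001  -0.0021  0.0218]
```

View pics/g11.png

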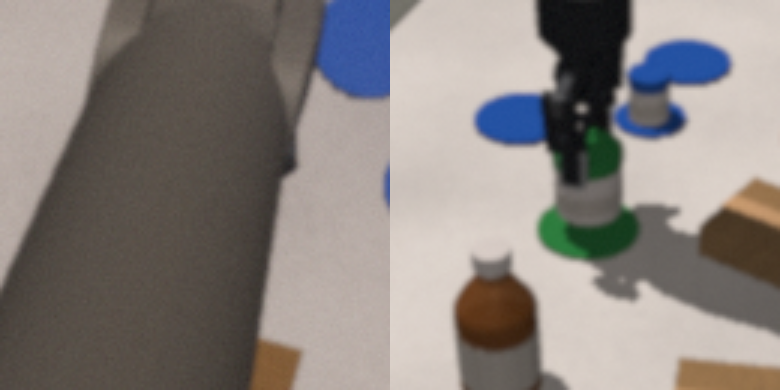

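The green tub hangs over its mat. Lowering.

Request:
drive_tool(
  commands=[
    {"linear": [-0.001, -0.002, 0.01], "dr": [0, 0, 0], "jaw": 1},
    {"linear": [0, 0, 0.006], "dr": [0, 0, 0], "jaw": 1},
    {"linear": [0, 0, 0.002], "dr": [0, 0, 0], "jaw": 1},
    {"linear": [0, 0, 0], "dr": [0, 0, 0], "jaw": 1},
  ],
)

```text
clock: 30.68
tcp_pos: [0.6207, -0.091, 0.0457]
orientation: [-0.001, 3.138, 0.002]
contact_force: [-0.2, -0.0, -2.4]
grip_width: 0.0578
```

Request:
drive_tool(
  commands=[
    {"linear": [0, 0, 0.002], "dr": [0, 0, 0], "jaw": 1},
    {"linear": [0, 0, 0], "dr": [0, 0, 0], "jaw": 1},
  ],
)

```text
clock: 30.92
tcp_pos: [0.6209, -0.0911, 0.0439]
orientation: [-0.001, 3.137, 0.001]
contact_force: [-1.0, -0.5, -1.6]
grip_width: 0.0582
```

Request:
drive_tool(
  commands=[
    {"linear": [0, 0, 0.002], "dr": [0, 0, 0], "jaw": 1},
    {"linear": [0, 0, 0], "dr": [0, 0, 0], "jaw": 1},
  ],
)

```text
clock: 31.18
tcp_pos: [0.621, -0.091, 0.0419]
orientation: [-0.001, 3.137, 0.002]
contact_force: [0.6, -0.1, -1.7]
grip_width: 0.0583
```

Request:
drive_tool(
  commands=[
    {"linear": [0, 0, 0.002], "dr": [0, 0, 0], "jaw": 1},
    {"linear": [0, 0, 0], "dr": [0, 0, 0], "jaw": 1},
  ],
)

```text
clock: 31.42
tcp_pos: [0.6219, -0.0911, 0.0415]
orientation: [-0.001, 3.135, 0.002]
contact_force: [0.3, -0.2, -2.7]
grip_width: 0.0582
```

Request:
drive_tool(
  commands=[
    {"linear": [0, 0, 0.001], "dr": [0, 0, 0], "jaw": 1},
    {"linear": [0, 0, 0], "dr": [0, 0, 0], "jaw": 1},
  ],
)

```text
clock: 31.68
tcp_pos: [0.6223, -0.0911, 0.0413]
orientation: [-0.001, 3.134, 0.002]
contact_force: [-1.3, -0.1, -1.2]
grip_width: 0.0581
```

It is touching. Releasing, rising, and moving aside for the final check.

Request:
drive_tool(
  commands=[
    {"linear": [0, 0, 0], "dr": [0, 0, 0], "jaw": 0},
    {"linear": [0, 0, 0], "dr": [0, 0, 0], "jaw": 0},
    {"linear": [0, 0, 0], "dr": [0, 0, 0], "jaw": 0},
    {"linear": [0, 0, 0], "dr": [0, 0, 0], "jaw": 0},
    {"linear": [0, 0, -0.02], "dr": [0, 0, 0], "jaw": 0},
    {"linear": [0, 0, -0.04], "dr": [0, 0, 0], "jaw": 0},
    {"linear": [0, 0, -0.05], "dr": [0, 0, 0], "jaw": 0},
    {"linear": [0, 0, -0.05], "dr": [0, 0, 0], "jaw": 0},
  ],
)

```text
clock: 32.67
tcp_pos: [0.6193, -0.0913, 0.2056]
orientation: [0.0, 3.14, 0.002]
contact_force: [1.8, 0.3, 0.2]
grip_width: 0.0856
```

Request:
drive_tool(
  commands=[
    {"linear": [0.03, 0.02, -0.01], "dr": [0, 0, 0], "jaw": 0},
    {"linear": [0.05, 0.03, 0], "dr": [0, 0, 0], "jaw": 0},
    {"linear": [0.05, 0.03, 0], "dr": [0, 0, 0], "jaw": 0},
    {"linear": [0.03, 0.02, 0], "dr": [0, 0, 0], "jaw": 0},
    {"linear": [0, 0.03, 0], "dr": [0, 0, 0], "jaw": 0},
    {"linear": [0, 0.03, 0], "dr": [0, 0, 0], "jaw": 0},
    {"linear": [0, 0, 0], "dr": [0, 0, 0], "jaw": 0},
  ],
)

```text
clock: 33.55
tcp_pos: [0.4591, 0.0707, 0.2293]
orientation: [0.006, 3.116, 0.009]
contact_force: [-0.2, -0.6, 0.3]
grip_width: 0.0854
```

```bash
python3 st.py;python3 - <<'E'
from h import *
t=viewer.grab_frame("top");s=viewer.grab_frame("side")
cv2.imwrite("pics/top12.png",t[:,:,::-1]);cv2.imwrite("pics/side12.png",s[:,:,::-1])
out=np.hstack([cv2.resize(t[80:260,310:490],(395,395)),cv2.resize(s[130:310,230:410],(395,395))])
cv2.imwrite("pics/g12.png",out[:,:,::-1])
E
```

```text
t 33.55 p [0.4591 0.0707 0.2293] w 0.0854 F [-0.2 -0.6  0.3] yawfix dr [ 0.33  1.44 -0.21]
```

View pics/g12.png

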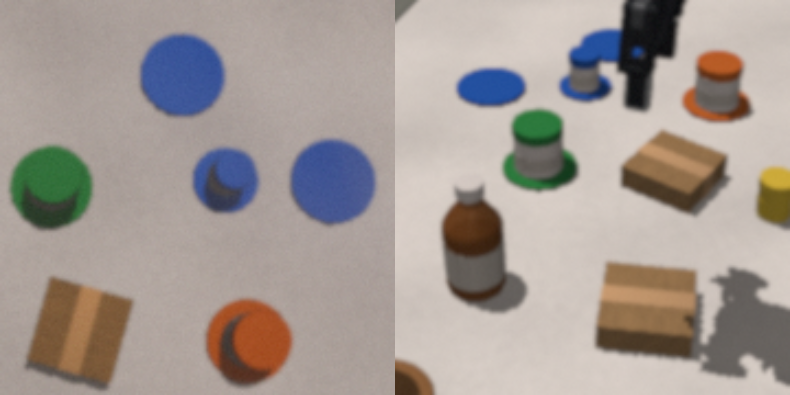

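View pics/side12.png

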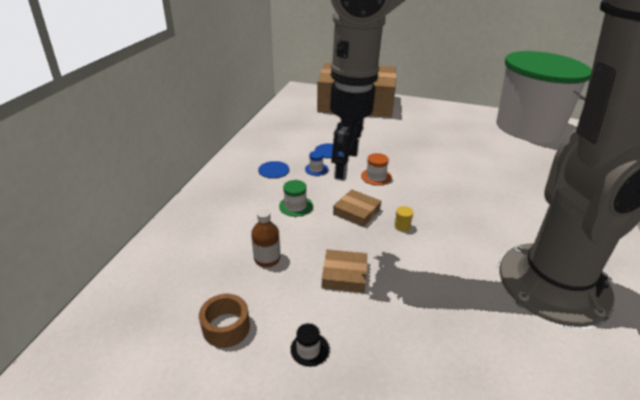

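View pics/top12.png

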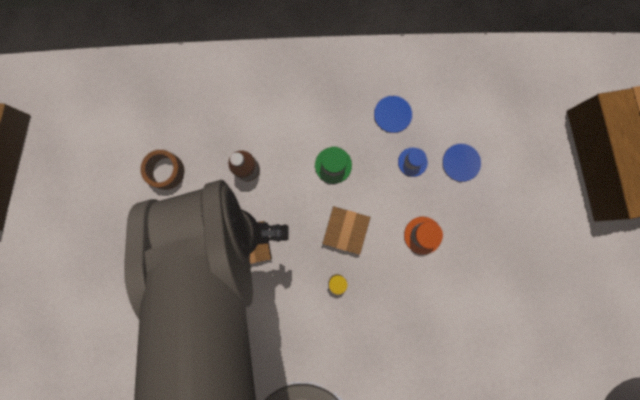

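Both pictures show all four tubs upright on their mats, with the bottle at (240,160) and the tape at (161,170) where they were. Here is a numeric check of the lid positions against the mats.

Run:
```python
from h import *
for k,p,z,m,lim in(("orange",(429.4,234),.064,(.4455,-.2945),15),("blue",(418,160.2),.054,(.6205,-.279),15),("green",(333.7,158.8),.064,(.619,-.09),15),("black",(157.3,238.3),.054,(.453,.3095),15)):
    X=onplane("top",[p],z)[0][:2];print(k,X.round(4),"off mm",((X-m)*1e3).round(1),"allowed",lim)
a=cv2.imread("pics/top0.png").astype(int);b=cv2.imread("pics/top12.png").astype(int)
print("tape diff",abs(a-b)[140:195,135:187].mean(),"bottle",abs(a-b)[145:175,225:262].mean(),"bg",abs(a-b)[60:90,200:300].mean())
```

```text
orange [ 0.4479 -0.2957] off mm [ 2.4 -1.2] allowed 15
blue [ 0.6146 -0.2823] off mm [-5.9 -3.3] allowed 15
green [ 0.6214 -0.0915] off mm [ 2.4 -1.5] allowed 15
black [0.455  0.3101] off mm [2.  0.6] allowed 15
tape diff 12.874592074592075 bottle 12.732132132132133 bg 18.82311111111111
```

```bash
python3 -c "
from bench import job
print(job.hand_in())"
```

```text
the job is handed in; nothing more can be done
None
```

I took both stacks apart and stood all four tubs upright on the mats of their lid colours: black, then blue, orange and green. I handed the job in at about 34 s on the robot's clock. The blue tub is on the 72 mm mat, the smallest of the three blue discs.

- **Position on the mats:** in the final pictures every tub is upright. The lid centres measure 2 to 3 mm from the mat centres for black, orange and green, and about 7 mm for blue. All are within the 15 mm allowed. The blue figure disagrees with the gripper, which released it about 3 mm from the centre; I picked the lid's pixel by hand on a small crop.
- **Bottle and tape:** they look unmoved in both views. My image-difference check on them settled nothing, because the plain background changed just as much between the two pictures (differences of 13 against 19).
- **Forces:** the wrist force stayed under 3 N in all the readings I took.

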